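# Load the filter cassette and press the guarded clamp lever

### The job

Load the gas sampler: push the long filter cassette along its channel until it is fully home against the stop, without lifting it. Then reach down through the window in the guard, press the black lever paddle all the way down so that it stays down, and withdraw, never touching the guard itself. Leave the other things on the bench alone.

Things in the scene. Friction and masses are not known exactly. Their poses are not given: they have to be found in the camera images.
- station: fixed cassette station on an aluminium base plate 360 x 150 x 8 mm. Origin on the bench on the channel's centre line; z up, x along the channel in the direction in which the cassette is pushed, y across. The plate spans x -210 to +150 mm. Two low steel rails (tops 16 mm above the bench, 48 mm apart inside, from x -195 to +85 mm) guide the cassette. The guard covers x 0 to +140 mm; nothing else on the station stands higher than the rails at x below 0, apart from the cassette
- guard: fixed guard over the far half of the station, same origin and axes as station: painted grey metal top plate, x 0 to 140 mm, y -70 to +70 mm, 4 mm thick, its top 83 mm above the bench, with one rectangular window 84 mm (along x) by 92 mm (along y); clear plastic sides and front, aluminium corner posts. The front panel leaves a gap 44 mm high above the bench through which the cassette slides. No part of the robot may touch it
- window (a point): centre of the guard's window, in the plane of the top of the guard plate (83 mm above the bench); axes as the station's
- stop_face (a point): centre of the face of the steel stop block that the cassette's front end meets when home, 21 mm above the bench, at x = +85 mm of the station; axes as the station's
- cassette_mid (a point): centre of the loose filter cassette in the channel: grey plastic bar with steel bands, 160 mm long (its x, along the channel), 44 mm wide, 26 mm high, about 0.2 kg, lying on the base plate (underside 8 mm, top 34 mm above the bench). Home, its centre is at x = +5 mm of the station and its rear end sticks 75 mm out of the guard; at the start it is drawn back 45 to 80 mm. A push of 1 to 3 N slides it
- paddle (a point): centre of the top face of the lever's black square paddle (36 x 36 mm, 8 mm thick), below the window. The lever is hinged 58 mm from it on the stop's side (station x = +128 mm, 56 mm above the bench). The paddle's top lies at about 71 mm above the bench when raised and 49 mm when fully down, and stays near the window's centre
- lever (a joint): angle of the lever in rad: 0 fully raised, 0.38 fully down on its hard stop; it starts at 0 to 0.08. Pressing down raises the value; about 4 N on the paddle moves it against friction, and it stays where it is left
- spare_mid (a point): the spare cassette, 100 x 44 x 26 mm, loose on the bench outside the channel; point at its centre; leave alone
- fitting: small round brass fitting standing on the bench, 26 mm diameter, 38 mm tall; leave alone
- wrench: steel wrench 150 mm long lying on the bench; leave alone
- amber: capped amber bottle, 60 mm diameter, 120 mm tall; leave alone
- jar: clear jar, 56 mm diameter, 60 mm tall; leave alone
- collar: steel ring 44 mm diameter, 14 mm tall, lying flat; leave alone
- beaker: open glass beaker, 60 mm diameter, 70 mm tall; leave alone
- cassette: the same loose cassette; origin at the centre of its underside
Things that resemble listed ones, but are neither listed nor needed, are in the scene too. What is shaped like the cassette but pink is not meant.

How it is judged:
On the way, in this order (a step that is already met when the one before it is completed fails the run):
1. the cassette is pushed home against the stop, flat in its channel (x of cassette_mid in the frame of station above 0 m and y of cassette_mid in the frame of station between -0.005 and 0.005 m and z of cassette_mid in the frame of station below 0.026 m), for 0.2 s.
2. the lever is pressed fully down (all of step 1 and value of joint lever above 0.33 rad), for 0.2 s.
At the end, for the whole second after the job is handed in: the cassette rests flat in its channel within 5 mm of the stop (and within 5 mm of the channel's centre line), and the lever stays down, within 0.05 rad of its hard stop (all of step 2 and linear speed of cassette below 0.01 m/s and velocity of joint lever below 0.05 rad/s); the robot touches nothing.
It fails at once if the robot touches the guard (contact force between any of the fingers, the arm and guard above 0.5 N).
It fails at once if the cassette is lifted or tipped out of its channel (more than 10 mm up) (z of cassette_mid in the frame of station above 0.031 m or angle between cassette_mid's own z axis and vertical above 0.15 rad).
It fails at once if the lever is pressed before the cassette is home (value of joint lever above 0.2 rad and x of cassette_mid in the frame of station below -0.003 m).
It fails at once if another thing on the bench is moved more than 20 mm (distance of any of spare_mid, fitting, wrench, amber, jar, collar, beaker from where it was at the start of the episode above 0.02 m).
It also fails if it takes over 45 s, if anything falls off the work surface, if the arm or the gripper's body presses on something with over 40 N, if the wrist force passes 120 N, or if a joint passes its speed limit or range.

### The arm

A 6-joint arm with a two-finger parallel gripper is mounted at the origin on the work surface. World frame = base frame: x ahead of the robot, y to its left, z up, the work surface at z = 0. Lengths are in m, angles in rad, forces in N, time in s.
With the tool pointing down it reaches from about 0.35 to 0.85 m from the base axis. Payload 8.1 kg.
Tool frame: the origin (TCP) lies at the very end of the fingers, on their centre line; the grasp point (between the pads) lies 19 mm behind it (robot.pinch_z is the z of the grasp point in the tool frame, in m); z points along the fingers, y is the direction in which the jaws open and shut (so a half turn about z gives the same grasp; the last joint's range is limited). The gripper opens to 93 mm and grips with 3 to 60 N. Pads are 15 mm wide; open, the fingers measure 128 mm over their backs; the gripper's body (75 mm by 188 mm) begins 65 mm behind the grasp point.
Start: joints at [1.136, 0.13, 1.488, -0, 1.523, -0.085], TCP at [0.206, 0.564, 0.219] pointing down, gripper open.
Joint ranges: [-2.96, 2.96], [-0.89, 2.26], [0.02, 2.5], [-1.34, 4.48], [0, 2.73], [-2.66, 2.66]. Speed limits (rad/s): [2.39, 2.39, 2.79, 3.14, 3.14, 3.14].

### API

Orientations are given as a rotation vector (axis times angle).
In Python, from plant import robot gives the robot as it stands.
- The arm moves only by the tool drive_tool, never from a script. Its argument "steps" is a list of rows, each an object of numbers: "jaw": the opening, from 0 (shut) to 1 (fully open); "tx", "ty", "tz": the shift along the tool's x, y, z scaled (see below); "turn": the turn about the tool's z scaled (see below). A call has 1 to 12 rows; each row is the pose to reach, as a shift and turn from the pose commanded when the call began, along the tool's axes at that moment, turning the shorter way round; what a row does not reach only later rows make up. The controller multiplies each number of a shift by 0.3 m and each number of a turn by 180 degrees. A row lasts 1/10 s, in which the tool goes at most 50 mm and 8.59 degrees, less where a joint would pass 70% of its speed; a pose out of reach is approached as far as the arm can. A call with a number of a shift or a turn outside -1 to 1 is refused whole. A call with a gripper value outside its range is refused whole. The fingers move at their own pace and stop on an object; "force" is the grip in N (left out, the last holds). Time passes only in rows, so rows that repeat a pose let the fingers close. It gives the time, the measured TCP pose, the force and the opening at its end, in the units of the state.
- robot.read_state(): the state, without advancing time (a new reading comes with each control period).
- robot.read_camera(name): name is "side" or "top" or "wrist"; returns (picture, depth): 384x512x3 uint8, blue, green, red; 384x512 float32, m along the optical axis (not along the pixel's ray), 0 where there is no reading.
- robot.get_calibration(name): a dict with "fx", "fy", "cx", "cy" (pixels), "k1" (the pictures are not rectified: a ray, as slopes to the right and down, at radius r is drawn at 1 + k1 r^2 times it, then the intrinsics apply), "eye" and "attitude" of the camera in the world. Camera axes: x right, y down, z forward; pixel columns grow to the right and rows downward; lengths in m; the calibration is good to about 2 mm. A picture is of the moment at which its call begins: read the wrist's pose just before it. get_calibration takes no time and is no camera call; for the wrist camera it gives the pose at the moment of the call.
- robot.close_job(): hands the job in, once; it reports no verdict.
The state is a dict: "t": time; "q": joint angles; "dq": joint speeds; "joint_torque": joint torques, N m; "tool_pos": TCP position; "orientation": TCP orientation; "force": force on the tool from outside, world axes, zero at the start; "wrist_torque": the same for the moment, N m; "opening": finger opening in m.
Only numpy, scipy, OpenCV 4.12 (cv2) and the standard library are available. Lean on these libraries where they do the work, as an engineer would, in place of code of your own. Each camera call takes 0.05 s, during which the arm holds its last target.

## Working session

There is one attempt and no reset: what is moved stays moved. The work goes in short steps, Python scripts to look and compute and a tool call to move; the robot and the scene stay as the last step left them, time stands still between calls to the robot, and variables do not carry over. Pictures are saved under pics/ and viewed, and the job is handed in when it is done.

Besides the shell and the picture viewer there is one more tool, called after "Request:" as name(argument=value, ...) on one line, values as JSON. drive_tool: Moves the arm, as the interface text tells. Its arguments: {"type":"object","properties":{"steps":{"type":"array"},"force":{"type":"number"}},"required":["steps"]}

```bash
mkdir -p pics; cat > h.py <<'E'
import numpy as np, cv2
from scipy.spatial.transform import Rotation as R
from plant import robot
def shot(n,tag):
    c=robot.get_calibration(n); im,d=robot.read_camera(n)
    cv2.imwrite(f'pics/{tag}.png',im); np.savez(f'pics/{tag}.npz',im=im,d=d,**{k:np.array(v) for k,v in c.items()})
    return im,d,c
def att(a):
    a=np.array(a,float)
    return a if a.shape==(3,3) else (R.from_rotvec(a).as_matrix() if a.size==3 else R.from_quat(a).as_matrix())
def ray(c,u,v):
    K=np.array([[c['fx'],0,c['cx']],[0,c['fy'],c['cy']],[0,0,1]],float)
    p=cv2.undistortPoints(np.array([[[u,v]]],float),K,np.array([float(c['k1']),0,0,0]))[0,0]
    return np.array(c['eye']),att(c['attitude'])@np.array([p[0],p[1],1])
def atz(c,u,v,z):
    o,r=ray(c,u,v); return o+r*(z-o[2])/r[2]
def atd(c,d,u,v):
    o,r=ray(c,u,v); return o+r*d[v,u]
def load(tag):
    z=np.load(f'pics/{tag}.npz'); return z['im'],z['d'],{k:z[k] for k in z.files if k not in('im','d')}
E
python3 - <<'E'
from h import *
for n in('side','top','wrist'):
    im,d,c=shot(n,n+'0'); print(n,c)
print(robot.read_state())
E
```

```text
side {'fx': 470.03411059848986, 'fy': 470.03411059848986, 'cx': 256.06283289669886, 'cy': 190.77966161007026, 'k1': 0.061499269720205765, 'eye': array([ 0.21651848, -0.71268941,  0.60284455]), 'attitude': array([-2.10503316,  0.4203193 , -0.26402511])}
top {'fx': 489.25103709765705, 'fy': 489.25103709765705, 'cx': 251.05354549172952, 'cy': 188.61122767248247, 'k1': -0.11855975082052075, 'eye': array([0.42202095, 0.04708112, 1.15182961]), 'attitude': array([-2.14645637,  2.16498921, -0.17695258])}
wrist {'fx': 284.7189938944612, 'fy': 284.7189938944612, 'cx': 255.40212092057786, 'cy': 195.8648966257857, 'k1': -0.056178947783349004, 'eye': array([0.14158399, 0.58639528, 0.38271529]), 'attitude': array([2.40303588, 1.68059081, 0.20626166])}
{'t': 0.15, 'q': array([ 1.13557761e+00,  1.30986409e-01,  1.48902621e+00,  1.16468610e-05,
        1.52299502e+00, -8.54138186e-02]), 'dq': array([ 0.00042679, -0.00172026, -0.00495447,  0.00011973,  0.00148937,
       -0.00071836]), 'joint_torque': array([ 6.01095744e-04, -5.60479796e+01, -4.92330515e+01,  7.68091483e-02,
        3.06672952e-02, -1.19730139e-04]), 'tool_pos': array([0.2054272 , 0.56327396, 0.21783079]), 'orientation': array([-5.46610477e-01, -3.09329242e+00,  2.14280055e-03]), 'force': array([-0.39285004,  0.58198108, -0.4647031 ]), 'wrist_torque': array([ 0.07919272, -0.03298344, -0.00091262]), 'opening': 0.09291029358679374}
```

View pics/top0.png

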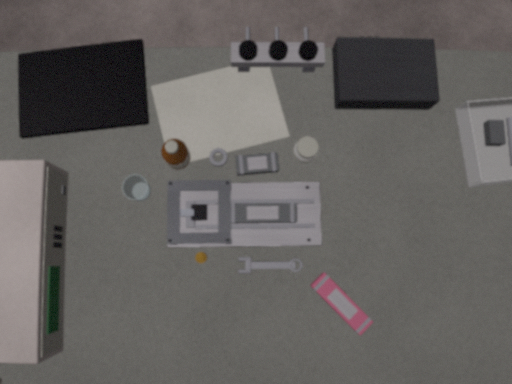

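View pics/side0.png

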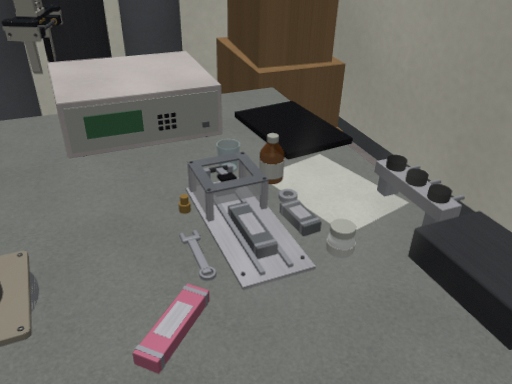

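View pics/wrist0.png

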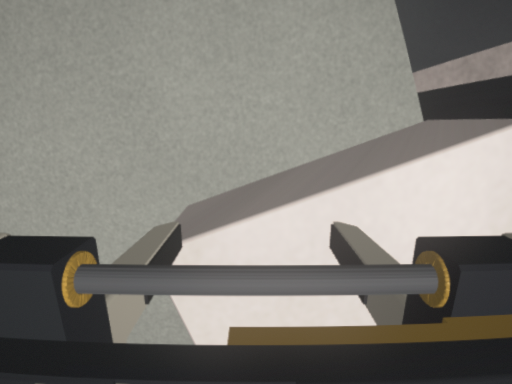

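The top view shows the station with its guard on the left (cols 167-232), the plate on the right out to col 321, and the cassette at about (264,213). The paddle is at (200,212). The side view agrees with this. I'll enlarge both.

```bash
python3 - <<'E'
from h import *
im,d,c=load('top0')
cv2.imwrite('pics/topz.png',cv2.resize(im[165:260,155:335],None,fx=4.4,fy=4.4,interpolation=cv2.INTER_CUBIC))
im2,d2,c2=load('side0')
cv2.imwrite('pics/sidez.png',cv2.resize(im2[140:290,170:330],None,fx=4,fy=4,interpolation=cv2.INTER_CUBIC))
for p in [(170,183),(170,243),(230,183),(230,243),(318,183),(318,243),(264,213),(200,212),(294,213)]:
    print(p,d[p[1],p[0]],atd(c,d,*p).round(4))
E
```

```text
(170, 183) 1.0769527 [0.5906 0.204  0.0846]
(170, 243) 1.0574709 [0.4586 0.2024 0.0852]
(230, 183) 1.0804924 [0.5897 0.0715 0.0836]
(230, 243) 1.0814008 [0.4584 0.0725 0.0637]
(318, 183) 1.1577632 [ 0.5997 -0.1354  0.0112]
(318, 243) 1.1375669 [ 0.458  -0.1314  0.011 ]
(264, 213) 1.1230277 [ 0.5274 -0.0051  0.0332]
(200, 212) 1.086554 [0.5275 0.1388 0.0671]
(294, 213) 1.122854 [ 0.5267 -0.0741  0.0347]
```

View pics/topz.png

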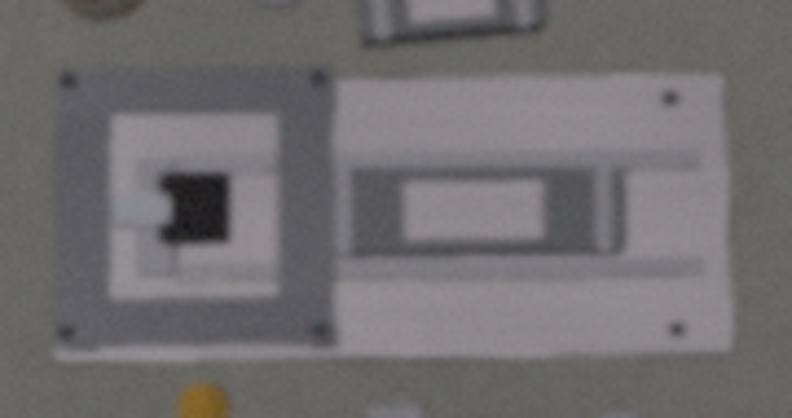

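View pics/sidez.png

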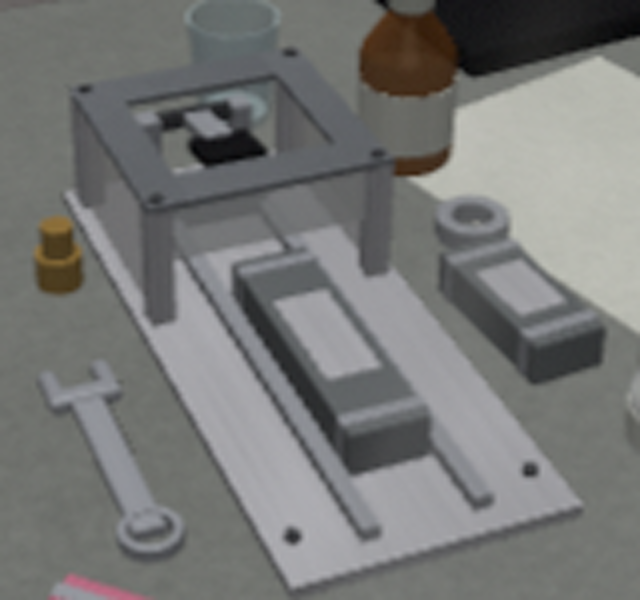

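```bash
cat > fit.py <<'E'
from h import *
from scipy.optimize import least_squares
def uv(x,y,s=4.4,o=(155,165)): return ((x+.5)/s-.5+o[0],(y+.5)/s-.5+o[1])
im,d,c=load('top0'); im2,d2,c2=load('side0')
# station frame: x ->world +y approx ; station y -> world -x
T=[((54,68),(.14,.07,.083)),((54,345),(.14,-.07,.083)) ,((334,68),(0,.07,.083)),((333,345),(0,-.07,.083)),
 ((110,113),(.112,.046,.083)),((110,298),(.112,-.046,.083)),((279,113),(.028,.046,.083)),((279,298),(.028,-.046,.083)),
 ((722,75),(-.21,.075,.008)),((733,351),(-.21,-.075,.008)),((700,160),(-.195,.027,.016)),((704,267),(-.195,-.027,.016))]
S=[((72,90),(.14,-.07,.083)),((292,48),(.14,.07,.083)),((395,160),(0,.07,.083)),((149,207),(0,-.07,.083)),((293,590),(-.21,-.075,.008)),((582,508),(-.21,.075,.008))]
# y sign: station x = world +y, z up -> station y = world -x ; image up = world +x => station y NEG
def pts(S_,c,s,o):
    out=[]
    for p,l in S_:
        out.append((np.array(atz(c,*uv(*p,s,o),l[2])[:2]),np.array([l[0],-l[1]])))
    return out
def fit(P):
    def f(v):
        a=v[2];Rm=np.array([[np.cos(a),-np.sin(a)],[np.sin(a),np.cos(a)]])
        return np.concatenate([v[:2]+Rm@l-w for w,l in P])
    r=least_squares(f,[.52,.07,np.pi/2],loss='soft_l1',f_scale=.002); return r.x,f(r.x).reshape(-1,2)
if __name__=='__main__':
    PT=pts(T,c,4.4,(155,165)); PS=pts(S,c2,4,(170,140))
    for P in(PT,PS,PT+PS):
        x,e=fit(P); print(x.round(4),np.degrees(x[2])); print((e*1000).round(1).tolist())
    # guess window
    # cassette rear/front
    for p in[(625,168),(625,252),(350,168),(350,252)]:
        print('cass',atz(c,*uv(*p),.034).round(4))
    for p in[(345,440),(428,410),(233,268),(318,252)]:
        print('cassS',atz(c2,*uv(*p,4,(170,140)),.034).round(4))
    for p in[(162,174),(228,174),(162,241),(228,241)]: print('pad',atz(c,*uv(*p),.07).round(4))
E
python3 fit.py
```

```text
[0.5279 0.0707 1.5734] 90.14823394256577
[[0.1, -0.3], [-1.1, 1.1], [1.5, 0.6], [0.2, -0.8], [-0.7, 0.1], [-0.1, 0.8], [0.1, 0.9], [0.7, 0.6], [0.0, -1.4], [-1.3, -0.1], [-0.9, -1.0], [2.3, -0.6]]
[0.526  0.068  1.5735] 90.15427029017732
[[-0.9, 3.6], [3.3, 0.4], [0.3, 0.0], [-2.1, -3.1], [-1.2, -0.5], [1.7, 0.1]]
[0.5274 0.0701 1.5725] 90.09861221625252
[[-0.3, -1.1], [-1.5, 0.5], [1.0, -0.1], [-0.4, -1.5], [-1.2, -0.6], [-0.5, 0.1], [-0.4, 0.2], [0.2, -0.1], [-0.7, -2.2], [-2.0, -0.7], [-1.6, -1.7], [1.6, -1.2], [0.7, 5.7], [4.8, 2.4], [1.7, 2.0], [-0.7, -1.0], [0.0, 1.6], [2.9, 2.1]]
cass [ 0.5503 -0.0808  0.034 ]
cass [ 0.5062 -0.0798  0.034 ]
cass [0.5514 0.0632 0.034 ]
cass [0.5075 0.0635 0.034 ]
cassS [ 0.5024 -0.0834  0.034 ]
cassS [ 0.5486 -0.0775  0.034 ]
cassS [0.5035 0.0707 0.034 ]
cassS [0.5518 0.0684 0.034 ]
pad [0.5449 0.1577 0.07  ]
pad [0.5447 0.1244 0.07  ]
pad [0.511  0.1575 0.07  ]
pad [0.5107 0.1243 0.07  ]
```

```bash
cat > go.py <<'E'
import sys
from h import *
s=robot.read_state(); M=R.from_rotvec(s['orientation']).as_matrix()
t=np.array(eval(sys.argv[1])); dl=M.T@(t-s['tool_pos'])
print('t',s['t'],'pos',s['tool_pos'].round(4),'F',s['force'].round(2),'op',round(s['opening'],4))
print('jaw dir',M[:,1].round(3),'tilt',M[:,2].round(4),'turn to +x jaw deg',np.degrees(np.arctan2(M[1,1],M[0,1])).round(2), 'scaled',(np.degrees(np.arctan2(M[1,1],M[0,1]))/180).round(4))
print('scaled shift',(dl/.3).round(4))
E
python3 go.py [.528,-.12,.22]; python3 go.py [.367,.224,.22]
python3 - <<'E'
from h import *
im,d,c=load('top0')
for n,p,z in[('amber',(172,147),.12),('beaker',(134,186),.07),('fitting',(201,257),.038),('collar',(218,156),.014),('jar',(307,146),.06),('instr',(45,200),.1)]: print(n,atz(c,*p,z).round(3), atd(c,d,*p).round(3))
E
```

```text
t 0.15 pos [0.2054 0.5633 0.2178] F [-0.39  0.58 -0.46] op 0.0929
jaw dir [ 0.343  0.939 -0.001] tilt [-6.0e-04 -1.3e-03 -1.0e+00] turn to +x jaw deg 69.96 scaled 0.3887
scaled shift [-1.7907 -1.7712 -0.005 ]
t 0.15 pos [0.2054 0.5633 0.2178] F [-0.39  0.58 -0.46] op 0.0929
jaw dir [ 0.343  0.939 -0.001] tilt [-6.0e-04 -1.3e-03 -1.0e+00] turn to +x jaw deg 69.96 scaled 0.3887
scaled shift [-0.8935 -0.8779 -0.0061]
amber [0.664 0.196 0.12 ] [0.664 0.196 0.119]
beaker [0.587 0.287 0.07 ] [0.597 0.302 0.003]
fitting [0.428 0.139 0.038] [0.428 0.139 0.038]
collar [0.666 0.101 0.014] [ 0.669  0.102 -0.003]
jar [ 0.678 -0.105  0.06 ] [ 0.677 -0.104  0.063]
instr [0.553 0.478 0.1  ] [0.547 0.46  0.144]
```

Request:
drive_tool(steps=[{"tx": -0.89, "ty": -0.88, "tz": 0, "turn": 0.389, "jaw": 0}, {"tx": -0.89, "ty": -0.88, "tz": 0, "turn": 0.389, "jaw": 0}, {"tx": -0.89, "ty": -0.88, "tz": 0, "turn": 0.389, "jaw": 0}, {"tx": -0.89, "ty": -0.88, "tz": 0, "turn": 0.389, "jaw": 0}, {"tx": -0.89, "ty": -0.88, "tz": 0, "turn": 0.389, "jaw": 0}, {"tx": -0.89, "ty": -0.88, "tz": 0, "turn": 0.389, "jaw": 0}, {"tx": -0.89, "ty": -0.88, "tz": 0, "turn": 0.389, "jaw": 0}, {"tx": -0.89, "ty": -0.88, "tz": 0, "turn": 0.389, "jaw": 0}, {"tx": -0.89, "ty": -0.88, "tz": 0, "turn": 0.389, "jaw": 0}, {"tx": -0.89, "ty": -0.88, "tz": 0, "turn": 0.389, "jaw": 0}], force=20)

```text
t: 1.15
tool_pos: [0.366, 0.224, 0.2185]
orientation: [-2.223, -2.22, -0.0]
force: [0.5, 0.4, -0.4]
opening: 0.0175
```

```bash
python3 go.py [.45,.05,.22];python3 go.py [.528,-.07,.22]
```

```text
t 1.15 pos [0.366  0.224  0.2185] F [ 0.53  0.42 -0.38] op 0.0175
jaw dir [ 1.    -0.001 -0.   ] tilt [-3.e-04  4.e-04 -1.e+00] turn to +x jaw deg -0.08 scaled -0.0004
scaled shift [-0.5796  0.2809 -0.0052]
t 1.15 pos [0.366  0.224  0.2185] F [ 0.53  0.42 -0.38] op 0.0175
jaw dir [ 1.    -0.001 -0.   ] tilt [-3.e-04  4.e-04 -1.e+00] turn to +x jaw deg -0.08 scaled -0.0004
scaled shift [-0.9792  0.5414 -0.0054]
```

Request:
drive_tool(steps=[{"tx": -0.98, "ty": 0.541, "tz": 0, "jaw": 0}, {"tx": -0.98, "ty": 0.541, "tz": 0, "jaw": 0}, {"tx": -0.98, "ty": 0.541, "tz": 0, "jaw": 0}, {"tx": -0.98, "ty": 0.541, "tz": 0, "jaw": 0}, {"tx": -0.98, "ty": 0.541, "tz": 0, "jaw": 0}, {"tx": -0.98, "ty": 0.541, "tz": 0, "jaw": 0}, {"tx": -0.98, "ty": 0.541, "tz": 0, "jaw": 0}, {"tx": -0.98, "ty": 0.541, "tz": 0, "jaw": 0}, {"tx": -0.98, "ty": 0.541, "tz": 0, "jaw": 0}])

```text
schema error: expected keys jaw, tx, ty, tz, turn
```

```bash
python3 - <<'E'
from h import *
shot('wrist','w1')
E
python3 go.py [.528,-.115,.10];python3 go.py [.528,-.115,.022]
```

```text
t 1.2 pos [0.3657 0.2246 0.2185] F [-0.02  0.45  0.13] op 0.0137
jaw dir [ 1.     0.001 -0.   ] tilt [-4.e-04  4.e-04 -1.e+00] turn to +x jaw deg 0.06 scaled 0.0003
scaled shift [-1.1327  0.5401  0.3944]
t 1.2 pos [0.3657 0.2246 0.2185] F [-0.02  0.45  0.13] op 0.0137
jaw dir [ 1.     0.001 -0.   ] tilt [-4.e-04  4.e-04 -1.e+00] turn to +x jaw deg 0.06 scaled 0.0003
scaled shift [-1.1328  0.5402  0.6544]
```

View pics/w1.png

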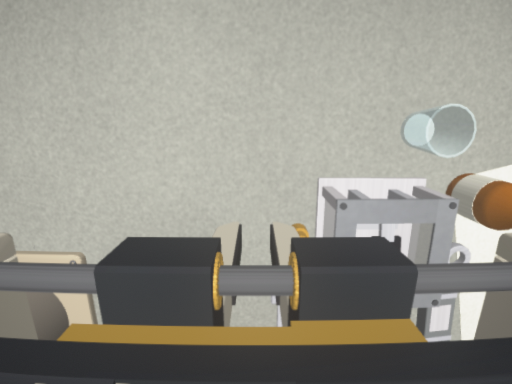

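The move was refused because "turn" was missing, so the arm is still at y=0.224. The wrist view shows the guard at lower right (about 320-460, 180-340). I'll resend the move with all the keys.

Request:
drive_tool(steps=[{"tx": -0.98, "ty": 0.541, "tz": 0, "turn": 0, "jaw": 0}, {"tx": -0.98, "ty": 0.541, "tz": 0, "turn": 0, "jaw": 0}, {"tx": -0.98, "ty": 0.541, "tz": 0, "turn": 0, "jaw": 0}, {"tx": -0.98, "ty": 0.541, "tz": 0, "turn": 0, "jaw": 0}, {"tx": -0.98, "ty": 0.541, "tz": 0, "turn": 0, "jaw": 0}, {"tx": -0.98, "ty": 0.541, "tz": 0, "turn": 0, "jaw": 0}, {"tx": -0.98, "ty": 0.541, "tz": 0, "turn": 0, "jaw": 0}, {"tx": -0.98, "ty": 0.541, "tz": 0, "turn": 0, "jaw": 0}, {"tx": -0.98, "ty": 0.541, "tz": 0, "turn": 0, "jaw": 0}])

```text
t: 2.1
tool_pos: [0.5281, -0.069, 0.218]
orientation: [-2.219, -2.221, 0.001]
force: [0.4, -0.7, -0.8]
opening: 0.0002
```

```bash
python3 - <<'E'
from h import *
shot('wrist','w2')
E
python3 go.py [.528,-.115,.10];python3 go.py [.528,-.115,.022]
```

```text
t 2.15 pos [ 0.5278 -0.0684  0.2181] F [-1.05  0.19  0.66] op 0.0003
jaw dir [ 1.     0.002 -0.001] tilt [-1.1e-03  9.0e-04 -1.0e+00] turn to +x jaw deg 0.09 scaled 0.0005
scaled shift [-0.1556  0.0007  0.3936]
t 2.15 pos [ 0.5278 -0.0684  0.2181] F [-1.05  0.19  0.66] op 0.0003
jaw dir [ 1.     0.002 -0.001] tilt [-1.1e-03  9.0e-04 -1.0e+00] turn to +x jaw deg 0.09 scaled 0.0005
scaled shift [-0.1558  0.001   0.6536]
```

View pics/w2.png

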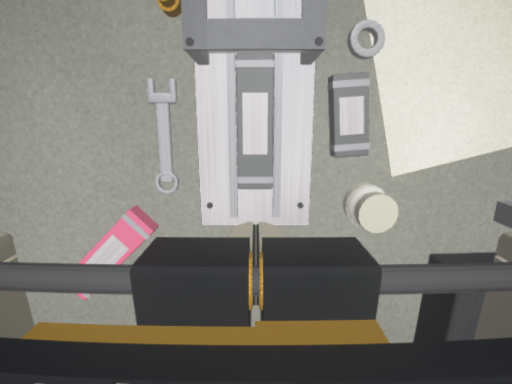

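The wrist view from behind shows the cassette in the channel (237-273, 60-188), the guard's front edge at row ~47, and the fingers on the channel's axis. I'll check the cassette and guard positions from here.

```bash
python3 - <<'E'
from h import *
im,d,c=load('w2')
cv2.imwrite('pics/w2z.png',cv2.resize(im[0:240,160:350],None,fx=2.5,fy=2.5,interpolation=cv2.INTER_CUBIC))
for n,p,z in[('rearL',(237,188),.034),('rearR',(273,188),.034),('gL',(185,47),.083),('gR',(325,47),.083),('plL',(201,226),.008),('plR',(310,225),.008),('railL',(231,217),.016),('railR',(279,217),.016)]:
    print(n,atz(c,*p,z).round(4),atd(c,d,*p).round(4))
E
```

```text
rearL [ 0.5038 -0.0791  0.034 ] [ 0.502  -0.0851  0.007 ]
rearR [ 0.549  -0.0791  0.034 ] [ 0.5502 -0.0834  0.0144]
gL [0.4581 0.073  0.083 ] [0.4579 0.0732 0.082 ]
gR [0.595 0.073 0.083] [0.5954 0.0734 0.0811]
plL [ 0.4508 -0.1393  0.008 ] [ 0.449  -0.1425 -0.0009]
plR [ 0.6031 -0.1377  0.008 ] [ 0.605  -0.1409 -0.001 ]
railL [ 0.4938 -0.1233  0.016 ] [ 0.493  -0.1264  0.0068]
railR [ 0.5589 -0.1233  0.016 ] [ 0.5597 -0.1266  0.006 ]
```

View pics/w2z.png

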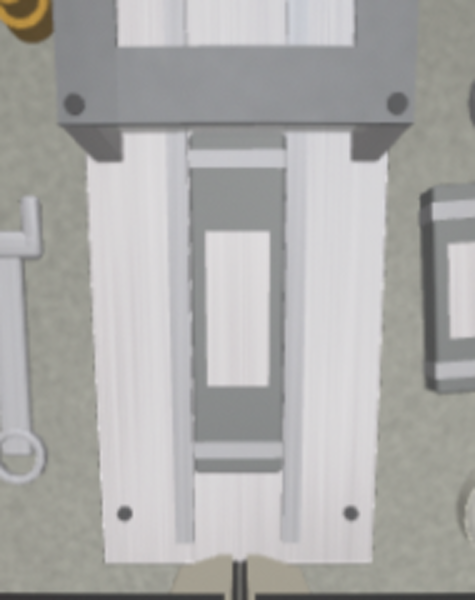

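Request:
drive_tool(steps=[{"tx": -0.155, "ty": -0.002, "tz": 0, "turn": 0, "jaw": 0}, {"tx": -0.155, "ty": -0.002, "tz": 0.15, "turn": 0, "jaw": 0}, {"tx": -0.155, "ty": -0.002, "tz": 0.3, "turn": 0, "jaw": 0}, {"tx": -0.155, "ty": -0.002, "tz": 0.45, "turn": 0, "jaw": 0}, {"tx": -0.155, "ty": -0.002, "tz": 0.55, "turn": 0, "jaw": 0}, {"tx": -0.155, "ty": -0.002, "tz": 0.62, "turn": 0, "jaw": 0}, {"tx": -0.155, "ty": -0.002, "tz": 0.65, "turn": 0, "jaw": 0}, {"tx": -0.155, "ty": -0.002, "tz": 0.65, "turn": 0, "jaw": 0}])

```text
t: 2.95
tool_pos: [0.5264, -0.1147, 0.0227]
orientation: [-2.218, -2.221, 0.001]
force: [-1.1, 0.5, -0.3]
opening: 0.0001
```

```bash
python3 go.py [.5275,-.012,.022]
```

```text
t 2.95 pos [ 0.5264 -0.1147  0.0227] F [-1.1   0.47 -0.28] op 0.0001
jaw dir [ 1.     0.001 -0.002] tilt [-2.2e-03  9.0e-04 -1.0e+00] turn to +x jaw deg 0.08 scaled 0.0004
scaled shift [0.3423 0.0043 0.0025]
```

Request:
drive_tool(steps=[{"tx": 0.04, "ty": 0.002, "tz": 0, "turn": 0, "jaw": 0}, {"tx": 0.065, "ty": 0.002, "tz": 0, "turn": 0, "jaw": 0}, {"tx": 0.085, "ty": 0.002, "tz": 0, "turn": 0, "jaw": 0}, {"tx": 0.105, "ty": 0.002, "tz": 0, "turn": 0, "jaw": 0}, {"tx": 0.125, "ty": 0.002, "tz": 0, "turn": 0, "jaw": 0}, {"tx": 0.145, "ty": 0.002, "tz": 0, "turn": 0, "jaw": 0}, {"tx": 0.165, "ty": 0.002, "tz": 0, "turn": 0, "jaw": 0}, {"tx": 0.185, "ty": 0.002, "tz": 0, "turn": 0, "jaw": 0}, {"tx": 0.205, "ty": 0.002, "tz": 0, "turn": 0, "jaw": 0}, {"tx": 0.225, "ty": 0.002, "tz": 0, "turn": 0, "jaw": 0}])

```text
t: 3.95
tool_pos: [0.5279, -0.0486, 0.0236]
orientation: [-2.223, -2.22, 0.0]
force: [0.2, -3.1, 1.6]
opening: 0.0006
```

```bash
python3 go.py [.5275,-.012,.022]; python3 -c "
from h import *
shot('side','s1');im,d,c=shot('wrist','w3')
im,_,_=load('s1');cv2.imwrite('pics/s1z.png',cv2.resize(im[130:290,170:330],None,fx=3.5,fy=3.5))"
```

```text
t 3.95 pos [ 0.5279 -0.0486  0.0236] F [ 0.16 -3.08  1.64] op 0.0006
jaw dir [ 1.    -0.001 -0.   ] tilt [-1.e-04 -0.e+00 -1.e+00] turn to +x jaw deg -0.07 scaled -0.0004
scaled shift [ 0.1219 -0.0015  0.0053]
```

View pics/s1z.png

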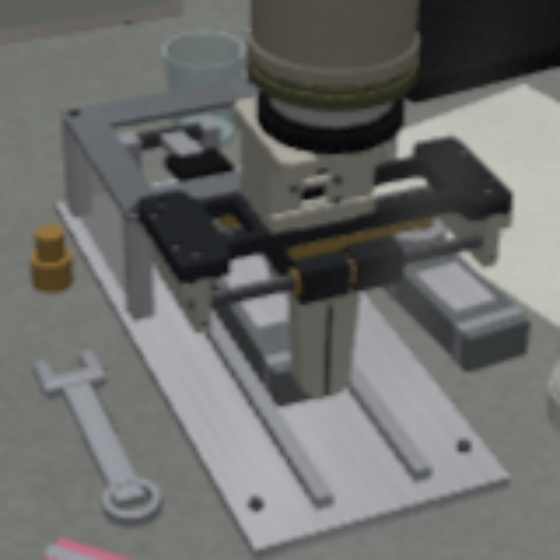

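The cassette is moving, with about 3 N of push. Continuing slowly.

Request:
drive_tool(steps=[{"tx": 0.015, "ty": -0.001, "tz": 0, "turn": 0, "jaw": 0}, {"tx": 0.03, "ty": -0.001, "tz": 0, "turn": 0, "jaw": 0}, {"tx": 0.045, "ty": -0.001, "tz": 0, "turn": 0, "jaw": 0}, {"tx": 0.06, "ty": -0.001, "tz": 0, "turn": 0, "jaw": 0}, {"tx": 0.07, "ty": -0.001, "tz": 0, "turn": 0, "jaw": 0}, {"tx": 0.08, "ty": -0.001, "tz": 0, "turn": 0, "jaw": 0}, {"tx": 0.09, "ty": -0.001, "tz": 0, "turn": 0, "jaw": 0}, {"tx": 0.1, "ty": -0.001, "tz": 0, "turn": 0, "jaw": 0}])

```text
t: 4.85
tool_pos: [0.5277, -0.0188, 0.0237]
orientation: [2.223, 2.22, 0.0]
force: [-0.2, -0.3, -0.6]
opening: 0.0004
```

```bash
python3 go.py [.5275,-.012,.022]
```

```text
t 4.85 pos [ 0.5277 -0.0188  0.0237] F [-0.25 -0.31 -0.6 ] op 0.0004
jaw dir [ 1.    -0.001  0.   ] tilt [ 0. -0. -1.] turn to +x jaw deg -0.07 scaled -0.0004
scaled shift [ 0.0227 -0.0007  0.0055]
```

Request:
drive_tool(steps=[{"tx": 0.005, "ty": 0, "tz": 0, "turn": 0, "jaw": 0}, {"tx": 0.01, "ty": 0, "tz": 0, "turn": 0, "jaw": 0}, {"tx": 0.015, "ty": 0, "tz": 0, "turn": 0, "jaw": 0}, {"tx": 0.02, "ty": 0, "tz": 0, "turn": 0, "jaw": 0}])

```text
t: 5.25
tool_pos: [0.5277, -0.013, 0.0236]
orientation: [2.223, 2.22, -0.0]
force: [-0.2, -1.7, 0.2]
opening: 0.0003
```

Request:
drive_tool(steps=[{"tx": 0.004, "ty": 0, "tz": 0, "turn": 0, "jaw": 0}, {"tx": 0.007, "ty": 0, "tz": 0, "turn": 0, "jaw": 0}])

```text
t: 5.45
tool_pos: [0.5283, -0.0128, 0.024]
orientation: [2.22, 2.218, -0.002]
force: [-0.1, -12.3, 0.1]
opening: 0.0002
```

The force rose to 12 N at y=-0.0128, close to the predicted -0.012, so the cassette is at the stop. I'll back off, then rise and look.

Request:
drive_tool(steps=[{"tx": 0.003, "ty": 0, "tz": 0, "turn": 0, "jaw": 0}, {"tx": 0.003, "ty": 0, "tz": 0, "turn": 0, "jaw": 0}, {"tx": -0.02, "ty": 0, "tz": 0, "turn": 0, "jaw": 0}, {"tx": -0.1, "ty": 0, "tz": 0, "turn": 0, "jaw": 0}, {"tx": -0.2, "ty": 0, "tz": -0.1, "turn": 0, "jaw": 0}, {"tx": -0.2, "ty": 0, "tz": -0.25, "turn": 0, "jaw": 0}, {"tx": -0.2, "ty": 0, "tz": -0.4, "turn": 0, "jaw": 0}, {"tx": -0.2, "ty": 0, "tz": -0.55, "turn": 0, "jaw": 0}, {"tx": -0.2, "ty": 0, "tz": -0.6, "turn": 0, "jaw": 0}, {"tx": -0.2, "ty": 0, "tz": -0.6, "turn": 0, "jaw": 0}])

```text
t: 6.45
tool_pos: [0.5296, -0.0712, 0.207]
orientation: [2.219, 2.217, 0.006]
force: [0.3, 0.9, 0.2]
opening: 0.0006
```

```bash
python3 - <<'E'
from h import *
im,d,c=shot('wrist','w4')
cv2.imwrite('pics/w4z.png',cv2.resize(im[0:240,160:350],None,fx=2.5,fy=2.5,interpolation=cv2.INTER_CUBIC))
E
python3 go.py [.5277,.138,.205]
```

```text
t 6.5 pos [ 0.5282 -0.071   0.2041] F [-0.76  0.77 -1.38] op 0.0012
jaw dir [ 1.    -0.001  0.002] tilt [ 1.8e-03 -2.0e-04 -1.0e+00] turn to +x jaw deg -0.06 scaled -0.0003
scaled shift [ 0.6965 -0.0023 -0.0032]
```

View pics/w4z.png

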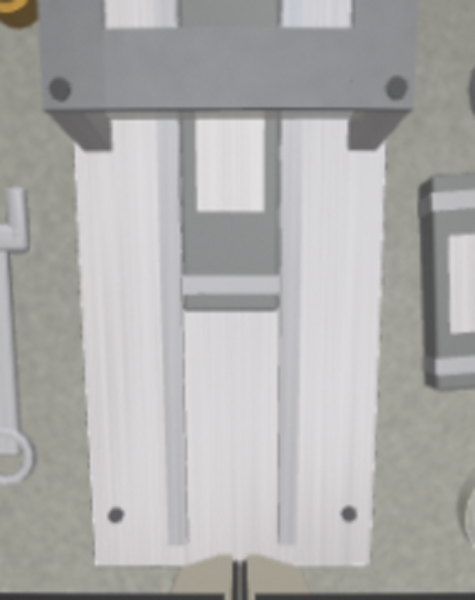

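```bash
python3 - <<'E'
from h import *
im,d,c=load('w4')
u=lambda x,y:((x+.5)/2.5-.5+160,(y+.5)/2.5-.5)
for n,p,z in[('rear',(231,295),.034),('rear2',(231,309),.034),('guardfront',(231,109),.083),('winedge',(231,28),.083),('plate',(231,566),.008)]: print(n,atz(c,*u(*p),z).round(4))
E
```

```text
rear [0.526  0.0036 0.034 ]
rear2 [ 0.526  -0.0027  0.034 ]
guardfront [0.5266 0.0705 0.083 ]
winedge [0.5267 0.0986 0.083 ]
plate [ 0.5253 -0.1379  0.008 ]
```

The cassette's rear edge measures 73 mm behind the guard's front edge (75 mm nominal at home), so it is home. Next I'll look at the window from nearer.

Request:
drive_tool(steps=[{"tx": 0.15, "ty": -0.002, "tz": 0, "turn": 0, "jaw": 0}, {"tx": 0.28, "ty": -0.002, "tz": 0, "turn": 0, "jaw": 0}, {"tx": 0.33, "ty": -0.002, "tz": 0, "turn": 0, "jaw": 0}, {"tx": 0.33, "ty": -0.002, "tz": 0, "turn": 0, "jaw": 0}, {"tx": 0.33, "ty": -0.002, "tz": 0, "turn": 0, "jaw": 0}])

```text
t: 7.0
tool_pos: [0.5263, 0.0278, 0.2018]
orientation: [-2.22, -2.22, 0.004]
force: [0.6, -0.5, -0.2]
opening: 0.0006
```

```bash
python3 - <<'E'
from h import *
im,d,c=shot('wrist','w5')
cv2.imwrite('pics/w5z.png',cv2.resize(im[0:240,130:380],None,fx=2.5,fy=2.5,interpolation=cv2.INTER_CUBIC))
E
python3 go.py [.5277,.138,.205]
```

```text
t 7.05 pos [0.5266 0.0273 0.2023] F [ 0.21  0.24 -0.36] op 0.0006
jaw dir [ 1.    -0.001 -0.002] tilt [-2.1e-03 -5.0e-04 -1.0e+00] turn to +x jaw deg -0.06 scaled -0.0004
scaled shift [ 0.369   0.0034 -0.0093]
```

View pics/w5z.png

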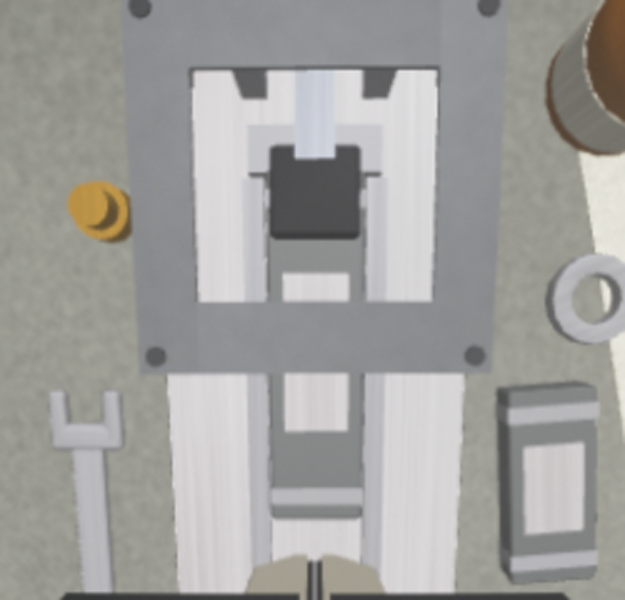

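The wrist view shows the window (190-438, 68-302 in the zoom), with the paddle (270-360, 145-238) inside it and the cassette in place beneath.

```bash
python3 - <<'E'
from h import *
im,d,c=load('w5')
u=lambda x,y:((x+.5)/2.5-.5+130,(y+.5)/2.5-.5)
for n,p,z in[('win bl',(196,302),.083),('win br',(434,302),.083),('win tl',(190,68),.083),('win tr',(438,68),.083),('pad tl',(270,146),.07),('pad tr',(360,146),.07),('pad bl',(270,234),.07),('pad br',(360,234),.07),('g bl',(139,373),.083),('g br',(492,373),.083)]:
    q=u(*p); print(n,atz(c,*q,z).round(4))
ct=[int(round(v)) for v in u(315,200)]; print('pad depth',atd(c,d,*ct).round(4))
E
```

```text
win bl [0.4793 0.099  0.083 ]
win br [0.5715 0.0989 0.083 ]
win tl [0.4798 0.1827 0.083 ]
win tr [0.5703 0.1825 0.083 ]
pad tl [0.508  0.1582 0.07  ]
pad tr [0.5429 0.1582 0.07  ]
pad bl [0.5075 0.1254 0.07  ]
pad br [0.5433 0.1253 0.07  ]
g bl [0.4556 0.0717 0.083 ]
g br [0.5956 0.0717 0.083 ]
pad depth [0.5257 0.138  0.0693]
```

Request:
drive_tool(steps=[{"tx": 0.15, "ty": 0, "tz": 0, "turn": 0, "jaw": 0}, {"tx": 0.28, "ty": 0, "tz": 0, "turn": 0, "jaw": 0}, {"tx": 0.36, "ty": 0, "tz": 0, "turn": 0, "jaw": 0}, {"tx": 0.367, "ty": 0, "tz": 0, "turn": 0, "jaw": 0}, {"tx": 0.367, "ty": 0, "tz": 0.15, "turn": 0, "jaw": 0}, {"tx": 0.367, "ty": 0, "tz": 0.28, "turn": 0, "jaw": 0}, {"tx": 0.367, "ty": 0, "tz": 0.33, "turn": 0, "jaw": 0}, {"tx": 0.367, "ty": 0, "tz": 0.33, "turn": 0, "jaw": 0}])

```text
t: 7.85
tool_pos: [0.5253, 0.1364, 0.1018]
orientation: [-2.222, -2.217, 0.008]
force: [-0.3, 0.0, 0.2]
opening: 0.0004
```

```bash
python3 go.py [.5265,.138,.05]; python3 -c "
from h import *
im,_,_=shot('side','s2');cv2.imwrite('pics/s2z.png',cv2.resize(im[100:270,150:330],None,fx=3.5,fy=3.5))"
```

```text
t 7.85 pos [0.5253 0.1364 0.1018] F [-0.28  0.04  0.21] op 0.0004
jaw dir [ 1.    -0.003 -0.006] tilt [-0.0056 -0.0013 -1.    ] turn to +x jaw deg -0.14 scaled -0.0008
scaled shift [0.0054 0.005  0.1726]
```

View pics/s2z.png

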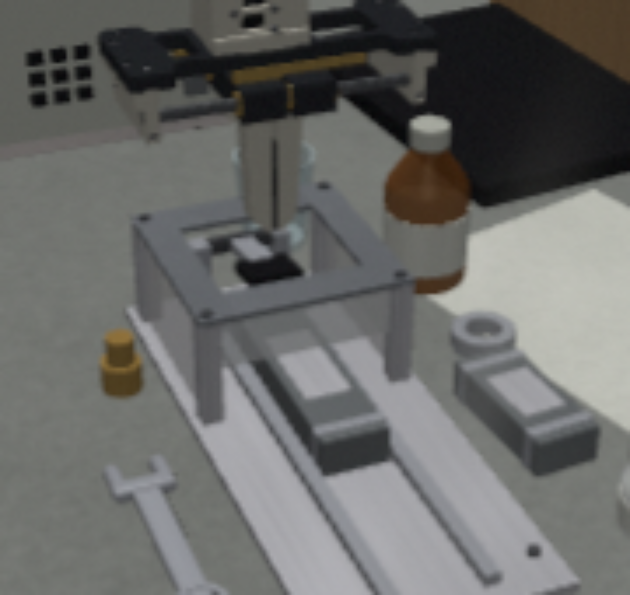

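Request:
drive_tool(steps=[{"tx": 0.004, "ty": 0.002, "tz": 0.05, "turn": 0, "jaw": 0}, {"tx": 0.004, "ty": 0.002, "tz": 0.09, "turn": 0, "jaw": 0}, {"tx": 0.004, "ty": 0.002, "tz": 0.105, "turn": 0, "jaw": 0}, {"tx": 0.004, "ty": 0.002, "tz": 0.12, "turn": 0, "jaw": 0}, {"tx": 0.004, "ty": 0.002, "tz": 0.13, "turn": 0, "jaw": 0}, {"tx": 0.004, "ty": 0.002, "tz": 0.14, "turn": 0, "jaw": 0}, {"tx": 0.004, "ty": 0.002, "tz": 0.15, "turn": 0, "jaw": 0}])

```text
t: 8.6
tool_pos: [0.5283, 0.1393, 0.0599]
orientation: [2.222, 2.22, 0.001]
force: [-0.5, -2.8, 3.4]
opening: 0.0003
```

```bash
python3 go.py [.5265,.138,.05]
```

```text
t 8.6 pos [0.5283 0.1393 0.0599] F [-0.53 -2.78  3.36] op 0.0003
jaw dir [ 1.    -0.001  0.001] tilt [ 9.e-04 -1.e-04 -1.e+00] turn to +x jaw deg -0.06 scaled -0.0003
scaled shift [-0.0043 -0.006   0.0331]
```

Request:
drive_tool(steps=[{"tx": -0.004, "ty": -0.002, "tz": 0.008, "turn": 0, "jaw": 0}, {"tx": -0.004, "ty": -0.002, "tz": 0.016, "turn": 0, "jaw": 0}, {"tx": -0.004, "ty": -0.002, "tz": 0.022, "turn": 0, "jaw": 0}])

```text
t: 8.9
tool_pos: [0.5279, 0.1386, 0.0533]
orientation: [2.222, 2.22, 0.002]
force: [1.2, 1.0, 3.1]
opening: 0.0006
```

Request:
drive_tool(steps=[{"tx": 0, "ty": 0, "tz": 0.006, "turn": 0, "jaw": 0}, {"tx": 0, "ty": 0, "tz": 0.01, "turn": 0, "jaw": 0}])

```text
t: 9.1
tool_pos: [0.5275, 0.1383, 0.0501]
orientation: [2.222, 2.22, 0.001]
force: [1.1, 2.2, 3.3]
opening: 0.0006
```

Request:
drive_tool(steps=[{"tx": 0, "ty": 0, "tz": 0.005, "turn": 0, "jaw": 0}, {"tx": 0, "ty": 0, "tz": 0.008, "turn": 0, "jaw": 0}])

```text
t: 9.3
tool_pos: [0.5278, 0.1384, 0.0493]
orientation: [2.222, 2.22, 0.001]
force: [-7.1, -0.4, 22.2]
opening: 0.0005
```

Request:
drive_tool(steps=[{"tx": 0, "ty": 0, "tz": 0.004, "turn": 0, "jaw": 0}, {"tx": 0, "ty": 0, "tz": 0.008, "turn": 0, "jaw": 0}])

```text
t: 9.5
tool_pos: [0.528, 0.1385, 0.0488]
orientation: [2.222, 2.22, 0.002]
force: [-15.9, -0.7, 42.5]
opening: 0.0001
```

The force rose to 42 N at z=0.049, so the lever is on its hard stop. I'll hold briefly at lower force, then withdraw straight up.

Request:
drive_tool(steps=[{"tx": 0, "ty": 0, "tz": -0.007, "turn": 0, "jaw": 0}, {"tx": 0, "ty": 0, "tz": -0.01, "turn": 0, "jaw": 0}, {"tx": 0, "ty": 0, "tz": -0.05, "turn": 0, "jaw": 0}, {"tx": 0, "ty": 0, "tz": -0.15, "turn": 0, "jaw": 0}, {"tx": 0, "ty": 0, "tz": -0.3, "turn": 0, "jaw": 0}, {"tx": 0, "ty": 0, "tz": -0.45, "turn": 0, "jaw": 0}, {"tx": -0.2, "ty": 0, "tz": -0.52, "turn": 0, "jaw": 0}, {"tx": -0.36, "ty": 0, "tz": -0.52, "turn": 0, "jaw": 0}, {"tx": -0.36, "ty": 0, "tz": -0.52, "turn": 0, "jaw": 0}, {"tx": -0.36, "ty": 0, "tz": -0.52, "turn": 0, "jaw": 0}])

```text
t: 10.5
tool_pos: [0.5267, 0.0285, 0.201]
orientation: [-2.226, -2.216, 0.001]
force: [-0.1, 1.3, 0.1]
opening: 0.0005
```

```bash
python3 - <<'E'
from h import *
im,d,c=shot('wrist','w6')
cv2.imwrite('pics/w6z.png',cv2.resize(im[0:240,130:380],None,fx=2.5,fy=2.5,interpolation=cv2.INTER_CUBIC))
u=lambda x,y:(int(x/2.5+130),int(y/2.5))
for y in(160,175,190,205,220): print(y,atd(c,d,*u(315,y)).round(4))
E
python3 go.py [.5277,.138,.205]
```

```text
160 [0.5269 0.1569 0.0521]
175 [0.5269 0.1515 0.0494]
190 [0.5269 0.1455 0.0493]
205 [0.5268 0.1399 0.0469]
220 [0.5268 0.1339 0.0459]
t 10.55 pos [0.5266 0.0299 0.2006] F [0.45 0.6  0.12] op 0.0004
jaw dir [ 1.    -0.003 -0.002] tilt [-1.6e-03  5.0e-04 -1.0e+00] turn to +x jaw deg -0.18 scaled -0.001
scaled shift [ 0.3603  0.0027 -0.0144]
```

View pics/w6z.png

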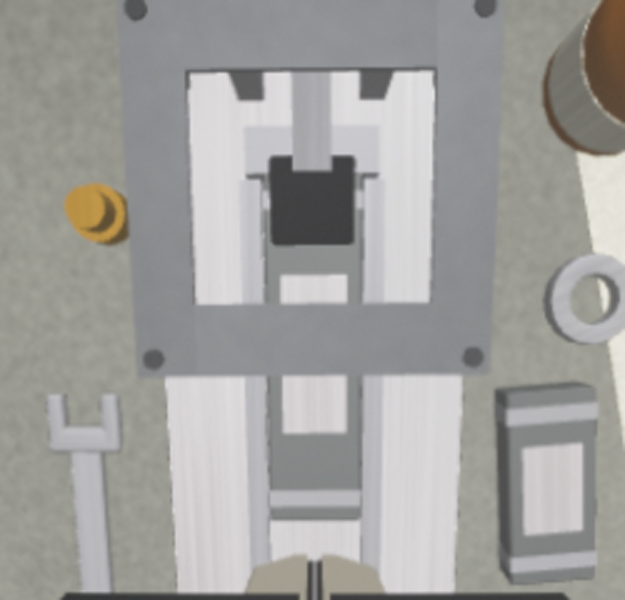

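The paddle's top now reads about 0.048 m at its centre (49 mm expected when fully down). The cassette hasn't moved and the arm is clear, so I'm handing in.

```bash
python3 -c "
from plant import robot
print(robot.close_job()); print(robot.read_state()['t'])"
```

```text
the job is handed in; nothing more can be done
None
the job is handed in; nothing more can be done
```

I pushed the cassette home against its stop, pressed the lever paddle down to its hard stop, withdrew, and handed the job in after about 10.6 s. The hand-in gave no verdict, so this rests on my own last checks.

- **Cassette:** I pushed it along the channel with closed fingers until the force rose to 12 N at the expected place. Its rear end measured 73 mm outside the guard, against 75 mm nominal. That is within measuring error, and it had not moved in the last picture.
- **Lever:** the force rose sharply when the fingers were at z = 0.049 m. After I withdrew, the paddle's top still read about 48 mm at its centre, against 49 mm when fully down.
- **Guard:** I planned about 30 mm of clearance around the fingers in the window, and no unexplained force showed up.
- **Other things on the bench:** those in the last picture look unmoved. The beaker and the jar were out of its view, and I did not measure any of them again.
- **Press force:** the final press on the paddle reached about 42 N at the fingertips. The 40 N limit is stated for the arm and gripper body, which touched nothing as far as I could see.
- **Refused move:** one move call was refused because I left out a key, and the arm did not move.

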